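# Light up and present the orange-lidded jar on the inspection carousel

### The job

Set up the inspection station: first slide the light's dimmer grip along its track until it is level with the yellow marker, and leave it there. Then take the carousel's blue handle post, turn the carousel until the orange-lidded jar stands right behind the red pointer, and keep holding the post so that the return spring cannot turn it back: finish while still holding it there, the carousel at rest. Keep every jar standing on the carousel, the orange-lidded one on its pad, and do not disturb the tape roll, the black cup or the small carton.

Things in the scene. Friction and masses are not known exactly. Their poses are not given: they have to be found in the camera images.
- dimmer (a joint): travel of the dimmer grip along its track, 0 to 0.12 m, growing towards the track's +y; moves stiffly (about 1.5 N of friction) and stays where left; it starts short of the marker
- dimmer_top (a point): centre of the top face of the dimmer grip, a green upright block 28 mm (across the track, x) by 20 mm (along the track, y) by 40 mm tall; its foot rides just above the 14 mm tall track, so its top is 54 mm above the table; axes parallel to the track's
- marker: yellow level marker fixed on an aluminium dimmer track (40 mm wide, 170 mm long, 14 mm tall); origin on the track's centre line at table height, y along the track (the way the dimmer value grows), z up; the yellow tab, 7 mm wide and 16 mm tall, stands against the track's +x side, centred 30 mm from the centre line. The grip is level with it when it has the same y
- foot: grey fixed foot of the carousel; origin on the table under the turning axis, z up. The red pointer stands on a tongue of the foot towards its -x, from 147 to 188 mm from the axis, its top 44 mm above the table
- disc (a joint): turn of the carousel disc, 0 (at its home stop, where it starts) to 3.3 rad, growing anticlockwise seen from above. The disc is white, 280 mm across, its top 42 mm above the table, with a round steel hub 20 mm high. A return spring drives it back to the stop with about 0.24 to 0.30 N m, with some damping (0.2 N m s/rad), so let go it swings back. The orange-lidded jar needs about 0.55, 1.6 or 2.65 rad of turn, depending on its pad
- post_grip (a point): grip point on the axis of the blue handle post (the part called disc_c2), 20 mm below its top; the post is upright, 16 mm in diameter, fixed on the disc 120 mm from the turning axis, from the disc's top up to 127 mm above the table, higher than the jars; grip point 107 mm above the table
- jar_marked_center (a point): centre (half-way up, 29 mm) of the marked jar: black, orange lid and orange band, 52 mm in diameter, 58 mm tall, standing loose on a pad of the disc 80 mm from the axis, its top 100 mm above the table
- front_spot (a point): point at disc-top height right behind the red pointer, 80 mm from the turning axis, where the middle of the marked jar must come to stand; fixed to the foot
- pad0 (a point): centre of one of three neighbouring grey round pads (62 mm) of the disc, on one of which the marked jar stands, first to reach the pointer; turns with the disc
- pad1 (a point): centre of one of three neighbouring grey round pads (62 mm) of the disc, on one of which the marked jar stands, second to reach the pointer; turns with the disc
- pad2 (a point): centre of one of three neighbouring grey round pads (62 mm) of the disc, on one of which the marked jar stands, third to reach the pointer; turns with the disc
- jar_a_center (a point): centre (half-way up) of a plain black jar with a white lid and paper band, 52 mm in diameter, 58 mm tall, standing loose on another pad of the disc
- jar_b_center (a point): centre (half-way up) of a plain black jar with a white lid and paper band, 52 mm in diameter, 58 mm tall, standing loose on another pad of the disc
- jar_c_center (a point): centre (half-way up) of a plain black jar with a white lid and paper band, 52 mm in diameter, 58 mm tall, standing loose on another pad of the disc
- jar_d_center (a point): centre (half-way up) of a plain black jar with a white lid and paper band, 52 mm in diameter, 58 mm tall, standing loose on another pad of the disc
- tape_roll: roll of amber tape lying flat, 96 mm across, 45 mm tall; bystander, origin centre of underside
- black_cup: glossy black mug, 72 mm across the rim, 75 mm tall, handle at its +y; bystander, origin centre of underside
- small_carton: small cardboard carton, 70 x 100 x 60 mm (x, y, z); bystander, origin centre of underside
There are look-alikes about, which are no part of the job. Of the things that look like the part that bears dimmer, the largest one is meant.

How it is judged:
On the way, in this order (a step that is already met when the one before it is completed fails the run):
1. the dimmer grip is level with the yellow marker (within 6 mm) and let go (y of dimmer_top in the frame of marker between -0.006 and 0.006 m and velocity of joint dimmer between -0.01 and 0.01 m/s and contact force between the fingers and dimmer below 0.1 N), for 0.2 s.
2. the marked jar stands behind the pointer while the fingers hold the post (horizontal distance between jar_marked_center and front_spot below 0.011 m and contact force between the fingers and disc_c2 above 0.5 N), for 0.2 s.
At the end, for the whole second after the job is handed in: The fingers are still on the blue post (more than 0.5 N), the carousel is still (under 0.05 rad/s), the middle of the marked jar is within 11 mm of the spot behind the pointer and within 12 mm of its pad's centre, the jar is upright, and the dimmer grip is within 6 mm of the marker (all of step 2 and y of dimmer_top in the frame of marker between -0.006 and 0.006 m and (horizontal distance between jar_marked_center and pad0 below 0.012 m or horizontal distance between jar_marked_center and pad1 below 0.012 m or horizontal distance between jar_marked_center and pad2 below 0.012 m) and velocity of joint disc between -0.05 and 0.05 rad/s and angle between jar_marked_center's own z axis and vertical below 0.15 rad); the arm keeps its last pose, push and grip.
It fails at once if a jar is tipped over, lifted or knocked off the carousel (angle between any of jar_marked_center, jar_a_center, jar_b_center, jar_c_center, jar_d_center's own z axis and vertical above 0.4 rad or height (world z) of any of jar_marked_center, jar_a_center, jar_b_center, jar_c_center, jar_d_center below 0.055 m or height (world z) of any of jar_marked_center, jar_a_center, jar_b_center, jar_c_center, jar_d_center above 0.09 m).
It fails at once if the tape roll, the cup or the small carton is moved by more than 20 mm (distance of any of tape_roll, black_cup, small_carton from where it was at the start of the episode above 0.02 m).
It also fails if it takes over 58 s, if anything falls off the work surface, if the arm or the gripper's body presses on something with over 40 N, if the wrist force passes 120 N, or if a joint passes its speed limit or range.

### The arm

A 6-joint arm with a two-finger parallel gripper is mounted at the origin on the work surface. World frame = base frame: x ahead of the robot, y to its left, z up, the work surface at z = 0. Lengths are in m, angles in rad, forces in N, time in s.
With the tool pointing down it reaches from about 0.3 to 0.775 m from the base axis. Payload 14.6 kg.
Tool frame: the origin (TCP) lies between the finger pads; the fingertips stand 14 mm ahead of it and the grasp point (between the pads) lies 5 mm behind it; z points along the fingers, y is the line along which they close (so a half turn about z gives the same grasp; the last joint's range is limited). The gripper opens to 94 mm and grips with 3 to 60 N. Pads are 16 mm wide; open, the fingers measure 119 mm over their backs; the gripper's body (75 mm by 177 mm) begins 78 mm behind the grasp point.
Start: joints at [1.034, 0.3, 1.521, -0, 1.321, -0.067], TCP at [0.249, 0.49, 0.219] pointing down, gripper open.
Joint ranges: [-3.03, 3.03], [-0.79, 2.21], [0.23, 2.52], [-1.04, 4.18], [0, 3.07], [-2.55, 2.55]. Speed limits (rad/s): [2.22, 2.22, 2.57, 3.14, 3.14, 3.14].

### API

Orientations are given as [roll, pitch, yaw] about the fixed x, y, z axes, in that order (R = Rz(yaw) Ry(pitch) Rx(roll)).
In Python, from station import ctrl gives the robot as it stands. The module is installed in compiled form; this text tells all that it offers.
- The arm moves only by the tool move_arm, never from a script. Its argument "targets" is a list of rows, each a list of 7 numbers: the opening, from -1 (shut) to 1 (fully open), then the shift along the tool's x, y, z in units of 50 mm (1.0 is 50 mm), then the turn, a rotation vector about the tool's x, y, z in rad. A call has 1 to 12 rows; each row is the pose to reach, as a shift and turn from the pose commanded when the call began, along the tool's axes at that moment; what a row does not reach only later rows make up. A row lasts 1/10 s, in which the tool goes at most 50 mm and 8.59 degrees, less where a joint would pass 70% of its speed; a pose out of reach is approached as far as the arm can. A call with a gripper value outside its range is refused whole. The fingers move at their own pace and stop on an object; "grip_force" is the grip in N (left out, the last holds). Time passes only in rows, so rows that repeat a pose let the fingers close. It gives the time, the measured TCP pose, the force, the opening and the grip force at its end, in the units of the state.
- ctrl.get_obs(): the state, without advancing time (a new reading comes with each control period).
- ctrl.camera(name): name is "side" or "top" or "wrist"; returns (picture, depth): 400x640x3 uint8, red, green, blue; 400x640 float32, m along the optical axis (not along the pixel's ray), 0 where there is no reading.
- ctrl.camera_params(name): a dict with "intrinsics" (3x3 intrinsics, pixels), "k1" (the pictures are not rectified: a ray, as slopes to the right and down, at radius r is drawn at 1 + k1 r^2 times it, then the intrinsics apply), "rvec" (rotation vector, rad) and "tvec" (3), from world to camera coordinates, as OpenCV has them; the wrist camera has in their place "T_tool_cam" (4x4, takes a point from camera to tool coordinates, whose origin is the TCP and whose axes are the flange's). Camera axes: x right, y down, z forward; pixel columns grow to the right and rows downward; lengths in m; the calibration is good to about 2 mm. A picture is of the moment at which its call begins: read the wrist's pose just before it. camera_params takes no time and is no camera call.
- ctrl.hand_in(): hands the job in; it is judged then, once.
Trained networks look in the newest picture that a camera, given by its name, has taken for a name from the list of things; names that differ only in an ending like _2 or _b are one class to them, and where a whole thing is asked for, a point or a joint stands for the part that bears it (a point fixed in the world has none). Each returns a list of dicts, best first, with "score" (0 to 1); they miss things now and then, are a little off and sometimes report something else, mostly with a low value. They report only what shows in the picture. A call takes as long as a camera call. They do not tell look-alikes from the thing itself.
- ctrl.cut_out(camera, target): "region" (400x640 bool, what is visible of it) and "point" ([column, row] in pixels, amid what is visible of it).
- ctrl.tip_of(camera, target): "point" ([column, row] in pixels: a listed point, or the origin of a listed thing).
The state is a dict: "time_s": time; "qpos": joint angles; "joint_vel": joint speeds; "tau": joint torques, N m; "ee_pos": TCP position; "eef_rot": TCP orientation; "force": force on the tool from outside, world axes, zero at the start; "moment": the same for the moment, N m; "grip_width": finger opening in m; "grip_force": force on a finger pad.
Only numpy, scipy, OpenCV 4.12 (cv2) and the standard library are available. Lean on these libraries where they do the work, as an engineer would, in place of code of your own. Each camera call takes 0.05 s, during which the arm holds its last target. There are 200 camera calls.

## Working session

There is one attempt and no reset: what is moved stays moved. The work goes in short steps, Python scripts to look and compute and a tool call to move; the robot and the scene stay as the last step left them, time stands still between calls to the robot, and variables do not carry over. Pictures are saved under pics/ and viewed, at most 10 in all, crops included, and the job is handed in when it is done.

Besides the shell and the picture viewer there is one more tool, called after ">>>" as name(argument=value, ...), one argument or row to a line, values as JSON. move_arm: Moves the arm, as the interface text tells. Its arguments: {"type":"object","properties":{"targets":{"type":"array"},"grip_force":{"type":"number"}},"required":["targets"]}

```bash
mkdir -p pics; cat > h.py <<'E'
import numpy as np, cv2
from scipy.spatial.transform import Rotation as Rn
from station import ctrl
def snap(n):
    o=ctrl.get_obs(); im,d=ctrl.camera(n); return im,d,o
def cam(n,o=None):
    p=ctrl.camera_params(n); K=np.array(p["intrinsics"]);k1=p["k1"]
    if "rvec" in p:
        R=Rn.from_rotvec(np.ravel(p["rvec"])).as_matrix(); t=np.ravel(p["tvec"])
        return K,k1,R.T,-R.T@t
    T=np.array(p["T_tool_cam"]); 
    Rt=Rn.from_euler('xyz',o["eef_rot"]).as_matrix()
    return K,k1,Rt@T[:3,:3],Rt@T[:3,3]+np.array(o["ee_pos"])
def ray(n,px,o=None):
    K,k1,R,c=cam(n,o)
    px=np.atleast_2d(np.array(px,float))
    u=cv2.undistortPoints(px[:,None],K,np.array([k1,0,0,0.]))[:,0]
    return R@np.c_[u,np.ones(len(u))].T,c
def at_z(n,px,z,o=None):
    d,c=ray(n,px,o); return (c[:,None]+d*((z-c[2])/d[2])).T
def at_depth(n,px,dep,o=None):
    d,c=ray(n,px,o); return (c[:,None]+d*dep).T
def tri(a,b):
    A=[];y=[]
    for d,c in (a,b):
        d=d[:,0]/np.linalg.norm(d); P=np.eye(3)-np.outer(d,d); A.append(P); y.append(P@c)
    return np.linalg.lstsq(np.vstack(A),np.hstack(y),rcond=None)[0]
E
cat > a.py <<'E'
from h import *
o=ctrl.get_obs(); print({k:np.round(v,3).tolist() for k,v in o.items()})
for n in("top","side"):
    im,d,_=snap(n); cv2.imwrite(f"pics/{n}0.png",im[:,:,::-1]); np.save(n+"d",d)
    print(n,cam(n)[3])
    for t in("dimmer_top","marker","foot","post_grip","jar_marked_center","front_spot","tape_roll","black_cup","small_carton"):
        for r in ctrl.tip_of(n,t)[:3]: 
            p=np.array(r["point"]);z={"dimmer_top":.054,"post_grip":.107,"jar_marked_center":.071,"front_spot":.042}.get(t,0)
            print(n,t,round(r["score"],2),p.round(1),at_z(n,p,z)[0].round(4))
E
python3 a.py
```

```text
{'time_s': 0.0, 'qpos': [1.034, 0.3, 1.522, 0.0, 1.321, -0.067], 'joint_vel': [-0.001, 0.0, -0.001, -0.0, -0.0, 0.0], 'tau': [0.001, -53.18, -35.274, 0.071, 0.024, -0.0], 'ee_pos': [0.249, 0.49, 0.219], 'eef_rot': [-3.14, -0.0, 2.672], 'force': [-0.27, -0.406, -0.11], 'moment': [0.012, -0.012, -0.005], 'grip_force': 0.0, 'grip_width': 0.094}
top [ 0.24281649 -0.00761009  1.45519445]
top dimmer_top 0.62 [421.9 240.5] [ 0.3446 -0.3175  0.054 ]
top dimmer_top 0.51 [472.3 279.8] [ 0.2249 -0.4702  0.054 ]
top dimmer_top 0.43 [416.5 200.7] [ 0.472  -0.3036  0.054 ]
top marker 0.57 [399.1 198.8] [ 0.4865 -0.2571  0.    ]
top foot 0.71 [299.1 172.6] [0.5721 0.0788 0.    ]
top post_grip 0.88 [259.1 180.7] [0.5205 0.1963 0.107 ]
top jar_marked_center 0.64 [285.8 146.9] [0.6407 0.1194 0.071 ]
top jar_marked_center 0.43 [272.8 168. ] [0.5701 0.1593 0.071 ]
top front_spot 0.72 [295.3 196.4] [0.4834 0.087  0.042 ]
top tape_roll 0.75 [425.4 146.3] [ 0.6689 -0.3495  0.    ]
top tape_roll 0.61 [310.  152.1] [0.6439 0.0433 0.    ]
top black_cup 0.8 [369.1 126.9] [ 0.7357 -0.1582  0.    ]
top small_car
[... 384 characters left out ...]
e marker 0.57 [331.3 168.8] [ 0.487  -0.2699  0.    ]
side foot 0.73 [259.8 241.7] [0.6648 0.0705 0.    ]
side foot 0.57 [291.1 245. ] [0.5733 0.076  0.    ]
side post_grip 0.94 [302.9 250.3] [0.5209 0.1853 0.107 ]
side post_grip 0.52 [282.8 250.5] [0.5718 0.1899 0.107 ]
side jar_marked_center 0.67 [257.2 240.7] [0.6532 0.1301 0.071 ]
side jar_marked_center 0.26 [289.6 244.7] [0.5642 0.1376 0.071 ]
side front_spot 0.73 [317.1 240. ] [0.4964 0.0891 0.042 ]
side tape_roll 0.95 [277.7 155.1] [ 0.6778 -0.3303  0.    ]
side black_cup 0.7 [248.7 187.2] [ 0.7444 -0.1588  0.    ]
side small_carton 0.84 [322.8 340.4] [0.4547 0.3709 0.    ]
side small_carton 0.6 [248.3 188.1] [ 0.7448 -0.1544  0.    ]
```

View pics/top0.png

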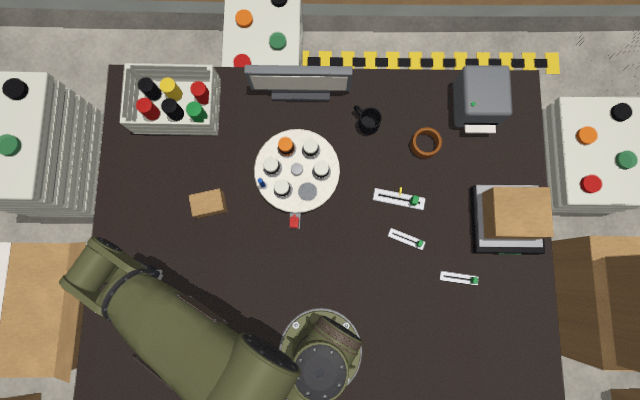

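View pics/side0.png

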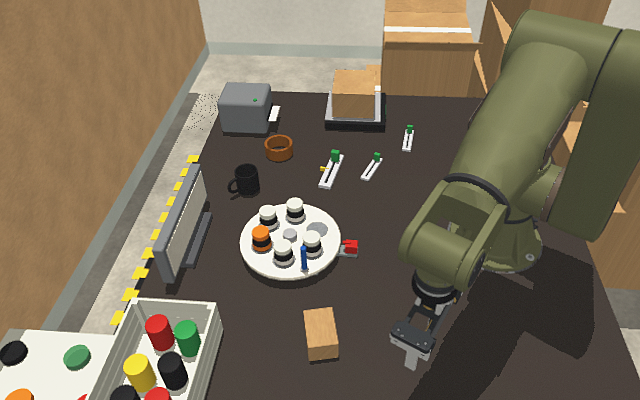

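Top view: the dimmer candidates are the large track with the yellow tab, grip at (416,200), and two smaller look-alikes at (420,243) and (474,280). I choose the large one, (416,200). The orange jar is at (286,145), the blue post at (261,182) and the red pointer at (294,220). The side view agrees: grip (335,156), orange jar (261,238), post (303,257), pointer (350,247).

```bash
cat > b.py <<'E'
from h import *
def blob(n,im,d,lo,hi,box,o=None):
    hsv=cv2.cvtColor(im,cv2.COLOR_RGB2HSV); m=cv2.inRange(hsv,lo,hi)>0
    b=np.zeros_like(m); x0,y0,x1,y1=box; b[y0:y1,x0:x1]=1; m&=b&(d>0)
    v,u=np.nonzero(m)
    if len(u)==0: return np.zeros((0,3)),np.zeros((0,2))
    dd,c=ray(n,np.c_[u,v],o); return (c[:,None]+dd*d[v,u]).T,np.c_[u,v]
def rep(s,P,uv,tol=.006):
    if len(P)==0: print(s,"none"); return
    zt=np.percentile(P[:,2],95); t=P[:,2]>zt-tol
    print(s,len(P),"z95",zt.round(3),"top c",P[t].mean(0).round(4),"all",P.mean(0).round(4),"rng",P.min(0).round(3),P.max(0).round(3),"px",uv.mean(0).round(1))
if __name__=="__main__":
    B={"top":{"green":(395,180,430,212),"yellow":(393,180,410,203),"blue":(250,170,270,192),"orange":(274,130,300,158),"red":(284,208,305,230)},
       "side":{"green":(322,144,348,170),"yellow":(314,160,328,178),"blue":(295,240,312,275),"orange":(248,222,276,252),"red":(340,236,362,258)}}
    H={"green":((45,80,40),(90,255,255)),"yellow":((20,120,100),(35,255,255)),"blue":((100,100,50),(130,255,255)),"orange":((5,120,120),(19,255,255)),"red":((0,120,80),(4,255,255))}
    for n in B:
        im=cv2.imread(f"pics/{n}0.png")[:,:,::-1]; d=np.load(n+"d.npy")
        for k in H: rep(n+" "+k,*blob(n,im,d,*H[k],B[n][k]))
        # white disc centre
        hsv=cv2.cvtColor(np.ascontiguousarray(im),cv2.COLOR_RGB2HSV)
    im=cv2.imread("pics/top0.png");im2=cv2.imread("pics/side0.png")
    c=cv2.resize(im[170:300,365:495],(400,400),interpolation=2);e=cv2.resize(im[115:235,240:360],(400,400),interpolation=2)
    cv2.imwrite("pics/crop1.png",np.hstack([c,e]))
E
python3 b.py
```

```text
top green 68 z95 0.06 top c [ 0.4774 -0.2984  0.0577] all [ 0.4756 -0.2963  0.0517] rng [ 0.463 -0.309  0.023] [ 0.491 -0.286  0.062] px [414.1 199.6]
top yellow 19 z95 0.022 top c [ 0.5128 -0.2578  0.0193] all [ 0.5132 -0.2579  0.0153] rng [ 0.496 -0.263  0.001] [ 0.523 -0.254  0.023] px [400.  190.1]
top blue 34 z95 0.129 top c [0.5186 0.1916 0.1272] all [0.5156 0.1903 0.1046] rng [0.512 0.184 0.057] [0.522 0.198 0.131] px [261.1 182.4]
top orange 166 z95 0.106 top c [0.6432 0.1203 0.1033] all [0.6417 0.1198 0.0994] rng [0.619 0.097 0.046] [0.664 0.144 0.11 ] px [284.9 144.1]
top red 104 z95 0.049 top c [0.4078 0.0906 0.047 ] all [0.4015 0.0911 0.039 ] rng [0.386 0.076 0.001] [0.423 0.109 0.054] px [293.5 221.6]
side green 92 z95 0.056 top c [ 0.4781 -0.2955  0.0537] all [ 0.477  -0.2922  0.0418] rng [ 0.464 -0.306  0.016] [ 0.49  -0.284  0.06 ] px [334.8 154.9]
side yellow 28 z95 0.019 top c [ 0.5144 -0.256   0.0161] all [ 0.5153 -0.2579  0.0108] rng [ 0.5   -0.281 -0.001] [ 0.524 -0.247  0.021] px [322.5 168.2]
side blue 124 z95 0.128 top c [0.5191 0.1936 0.1262] all [0.5186 0.1941 0.0923] rng [0.513 0.143 0.045] [0.525 0.202 0.13 ] px [303.6 256.7]
side orange 290 z95 0.103 top c [0.6445 0.1229 0.1002] all [0.6429 0.1285 0.0883] rng [0.62  0.064 0.048] [0.667 0.148 0.106] px [260.4 236.1]
side red 181 z95 0.044 top c [0.4051 0.0919 0.041 ] all [0.4039 0.0952 0.0336] rng [ 0.386  0.04  -0.001] [0.43  0.109 0.046] px [350.5 245.7]
```

View pics/crop1.png

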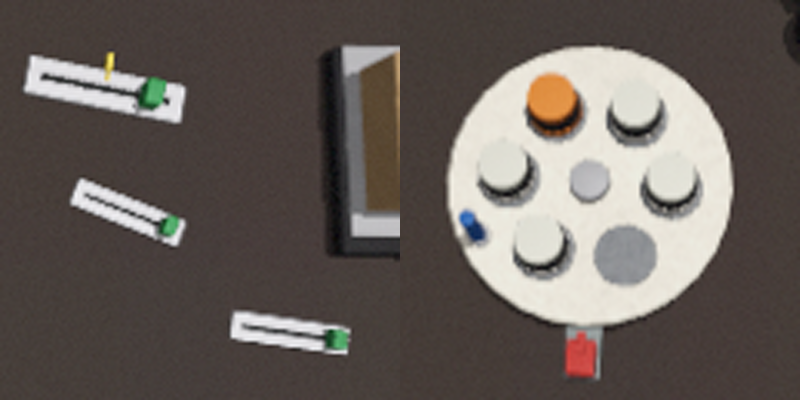

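The crops show the large track with the yellow tab at its left edge, so the (416,200) grip is the right one. The orange jar is about 150° clockwise of the pointer, so it stands on pad2. The grip needs about +46 mm along the track, whose y axis is near (0.18, 0.98).

```bash
cat > go.py <<'E'
import sys
from h import *
def rel(p,yaw,base=None):
    o=ctrl.get_obs(); R=Rn.from_euler('xyz',o["eef_rot"]); 
    T=Rn.from_euler('xyz',[np.pi,0,yaw])
    return np.r_[R.inv().apply(np.array(p)-o["ee_pos"])/.05,(R.inv()*T).as_rotvec()].round(3)
if __name__=="__main__":
    a=list(map(float,sys.argv[1:])); print(rel(a[:3],a[3]))
E
python3 go.py 0.475 -0.30 0.17 2.96
```

```text
[-11.187 -12.049   0.989  -0.     -0.     -0.288]
```

>>> move_arm(
  targets=[
    [1, -11.19, -12.05, 0.0, 0, 0, -0.288],
    [1, -11.19, -12.05, 0.0, 0, 0, -0.288],
    [1, -11.19, -12.05, 0.0, 0, 0, -0.288],
    [1, -11.19, -12.05, 0.0, 0, 0, -0.288],
    [1, -11.19, -12.05, 0.0, 0, 0, -0.288],
    [1, -11.19, -12.05, 0.0, 0, 0, -0.288],
    [1, -11.19, -12.05, 0.0, 0, 0, -0.288],
    [1, -11.19, -12.05, 0.0, 0, 0, -0.288],
    [1, -11.19, -12.05, 0.0, 0, 0, -0.288],
    [1, -11.19, -12.05, 0.0, 0, 0, -0.288],
    [1, -11.19, -12.05, 0.0, 0, 0, -0.288],
    [1, -11.19, -12.05, 0.0, 0, 0, -0.288],
  ],
)

```text
time_s: 2.2
ee_pos: [0.4141, -0.0885, 0.2198]
eef_rot: [-3.142, 0.001, 2.96]
force: [1.2, 0.8, -0.0]
grip_width: 0.0944
grip_force: 0.0
```

```bash
python3 go.py 0.475 -0.30 0.17 2.96
```

```text
[-1.963e+00 -3.939e+00  9.980e-01 -0.000e+00  1.000e-03 -0.000e+00]
```

>>> move_arm(
  targets=[
    [1, -1.9, -3.8, 0.8, 0, 0, 0],
    [1, -1.9, -3.8, 0.8, 0, 0, 0],
    [1, -1.9, -3.8, 0.8, 0, 0, 0],
    [1, -1.9, -3.8, 0.8, 0, 0, 0],
    [1, -1.9, -3.8, 0.8, 0, 0, 0],
    [1, -1.9, -3.8, 0.8, 0, 0, 0],
    [1, -1.9, -3.8, 0.8, 0, 0, 0],
  ],
)

```text
time_s: 2.9
ee_pos: [0.4729, -0.2898, 0.1794]
eef_rot: [3.141, -0.0, 2.96]
force: [0.1, 1.1, -0.1]
grip_width: 0.0943
grip_force: 0.0
```

```bash
cat > c.py <<'E'
from b import *; import sys
im,d,o=snap("wrist"); cv2.imwrite("pics/"+sys.argv[1],im[:,:,::-1]); print(np.round(o["ee_pos"],4),o["eef_rot"])
for r in ctrl.tip_of("wrist","dimmer_top")[:2]: print(r["score"],np.round(r["point"],1),at_z("wrist",r["point"],.054,o)[0].round(4))
for r in ctrl.tip_of("wrist","marker")[:2]: print(r["score"],np.round(r["point"],1),at_z("wrist",r["point"],0,o)[0].round(4))
rep("green",*blob("wrist",im,d,(45,80,40),(90,255,255),(0,0,640,400),o))
P,uv=blob("wrist",im,d,(20,120,100),(35,255,255),(0,0,640,400),o); rep("yellow",P,uv)
E
python3 c.py w1.png; python3 go.py 0.475 -0.30 0.17 2.96
```

```text
[ 0.4729 -0.2898  0.1794] [ 3.14131279e+00 -3.55142783e-04  2.95958472e+00]
0.74 [271.6  68.8] [ 0.3411 -0.3148  0.054 ]
0.73 [314.3 201.1] [ 0.475  -0.2998  0.054 ]
green 915 z95 0.054 top c [ 0.4743 -0.2981  0.0532] all [ 0.4116 -0.3275  0.0435] rng [ 0.308 -0.599 -0.001] [ 0.506 -0.287  0.055] px [276.  143.2]
yellow 1045 z95 0.291 top c [ 0.4607 -0.2488  0.2892] all [ 0.4618 -0.265   0.2517] rng [ 0.433 -0.334 -0.002] [ 0.53  -0.218  0.295] px [400.5 336.7]
[-0.075 -0.204  0.201 -0.     0.001  0.001]
```

View pics/w1.png

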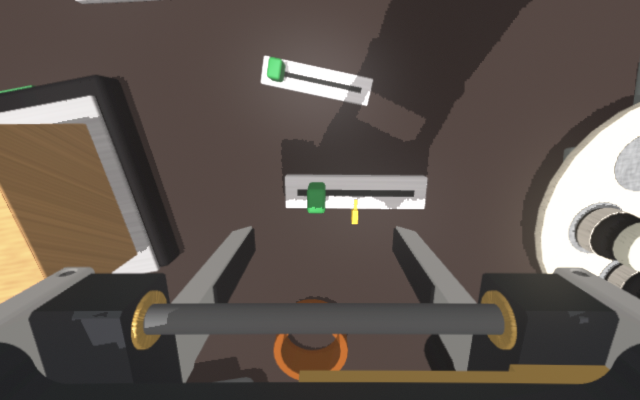

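The wrist view shows the grip at (316,198), the tab at (355,213) and the track level in the picture, so the yaw is right. I'll restrict the colours to those regions and measure.

```bash
cat > m.py <<'E'
from b import *; import sys
im,d,o=snap("wrist")
x0,y0,x1,y1=map(int,sys.argv[1:5]); 
u=np.array([.181,.983]);u/=np.linalg.norm(u)
G,_=blob("wrist",im,d,(45,80,40),(90,255,255),(x0,y0,x1,y1),o)
x0,y0,x1,y1=map(int,sys.argv[5:9]); 
Y,yu=blob("wrist",im,d,(20,120,100),(35,255,255),(x0,y0,x1,y1),o)
g=G[G[:,2]>.049]; y=Y[Y[:,2]>.011]
g0=(g.min(0)+g.max(0))/2
print("g mean",g.mean(0).round(4),g0.round(4),"y",y.mean(0).round(4),len(y),"along",((y.mean(0)-g.mean(0))[:2]@u).round(4),"across",((y.mean(0)-g.mean(0))[:2]@[u[1],-u[0]]).round(4))
# track yaw from bright region
hsv=cv2.cvtColor(im,cv2.COLOR_RGB2HSV); m=((hsv[:,:,1]<40)&(hsv[:,:,2]>120)&(d>0)); v,uu=np.nonzero(m); k=(uu>270)&(uu<440)&(v>165)&(v<222)
dd,c=ray("wrist",np.c_[uu[k],v[k]],o); P=(c[:,None]+dd*d[v[k],uu[k]]).T; P=P[abs(P[:,2]-.014)<.006]
(cx,cy),(w,h),a=cv2.minAreaRect(P[:,:2].astype(np.float32)*1000); print("track",cx,cy,w,h,a,P[:,2].mean())
E
python3 m.py 300 175 335 220 345 195 365 230
```

```text
g mean [ 0.4746 -0.2982  0.0532] [ 0.4754 -0.2982  0.0523] y [ 0.5108 -0.2577  0.0149] 106 along 0.0464 across 0.0282
track 484.5701904296875 -252.503662109375 169.70254516601562 40.34984588623047 79.04251098632812 0.013115962367320017
```

```bash
python3 go.py 0.475 -0.298 0.045 2.95
```

```text
[-6.500e-02 -1.620e-01  2.702e+00 -0.000e+00  1.000e-03  1.100e-02]
```

>>> move_arm(
  targets=[
    [1, -0.06, -0.16, 0.7, 0, 0, 0.01],
    [1, -0.06, -0.16, 1.4, 0, 0, 0.01],
    [1, -0.06, -0.16, 2.0, 0, 0, 0.01],
    [1, -0.06, -0.16, 2.4, 0, 0, 0.01],
    [1, -0.06, -0.16, 2.7, 0, 0, 0.01],
    [-1, -0.06, -0.16, 2.7, 0, 0, 0.01],
    [-1, -0.06, -0.16, 2.7, 0, 0, 0.01],
    [-1, -0.06, -0.16, 2.7, 0, 0, 0.01],
    [-1, -0.06, -0.16, 2.7, 0, 0, 0.01],
    [-1, -0.06, -0.16, 2.7, 0, 0, 0.01],
    [-1, -0.06, -0.16, 2.7, 0, 0, 0.01],
    [-1, -0.06, -0.16, 2.7, 0, 0, 0.01],
  ],
  grip_force=15,
)

```text
time_s: 4.3
ee_pos: [0.4746, -0.2988, 0.0446]
eef_rot: [-3.142, 0.0, 2.95]
force: [-0.4, 0.6, 0.0]
grip_width: 0.0414
grip_force: 0.0
```

```bash
python3 m.py 250 100 400 260 345 195 500 300; python3 go.py 0.4838 -0.2523 0.045 2.95
```

```text
g mean [ 0.469  -0.2971  0.053 ] [ 0.4701 -0.2979  0.0522] y [ 0.499  -0.2548  0.0144] 69 along 0.0471 across 0.0218
track 466.10882568359375 -272.90277099609375 122.83544158935547 12.428365707397461 79.03975677490234 0.012882294130536327
[-0.005  0.948 -0.01  -0.     0.    -0.   ]
```

>>> move_arm(
  targets=[
    [-1, 0, 0, 0, 0, 0, 0],
    [-1, 0, 0, 0, 0, 0, 0],
    [-1, 0, 0, 0, 0, 0, 0],
    [-1, 0, 0, 0, 0, 0, 0],
    [-1, 0, 0, 0, 0, 0, 0],
    [-1, 0, 0, 0, 0, 0, 0],
  ],
)

```text
time_s: 4.95
ee_pos: [0.4745, -0.2987, 0.0444]
eef_rot: [3.142, -0.0, 2.95]
force: [-0.0, 0.1, 0.2]
grip_width: 0.0199
grip_force: 15.0
```

>>> move_arm(
  targets=[
    [-1, 0, 0.1, 0, 0, 0, 0],
    [-1, 0, 0.25, 0, 0, 0, 0],
    [-1, 0, 0.4, 0, 0, 0, 0],
    [-1, 0, 0.55, 0, 0, 0, 0],
    [-1, 0, 0.7, 0, 0, 0, 0],
    [-1, 0, 0.82, 0, 0, 0, 0],
    [-1, 0, 0.9, 0, 0, 0, 0],
    [-1, 0, 0.94, 0, 0, 0, 0],
    [-1, 0, 0.94, 0, 0, 0, 0],
    [-1, 0, 0.94, 0, 0, 0, 0],
  ],
)

```text
time_s: 5.95
ee_pos: [0.4835, -0.2524, 0.0444]
eef_rot: [3.141, -0.0, 2.95]
force: [-0.9, 1.3, 0.3]
grip_width: 0.0198
grip_force: 15.0
```

>>> move_arm(
  targets=[
    [0, 0, 0, 0, 0, 0, 0],
    [0, 0, 0, 0, 0, 0, 0],
    [0, 0, 0, 0, 0, 0, 0],
    [0, 0, 0, 0, 0, 0, 0],
    [0, 0, 0, 0, 0, 0, 0],
  ],
)

```text
time_s: 6.45
ee_pos: [0.4835, -0.2526, 0.0445]
eef_rot: [-3.142, 0.0, 2.95]
force: [0.6, -0.2, 0.6]
grip_width: 0.0467
grip_force: 0.0
```

```bash
python3 m.py 250 100 400 260 345 195 500 300
```

```text
g mean [ 0.4779 -0.251   0.053 ] [ 0.4793 -0.2517  0.0521] y [ 0.457  -0.2226  0.1389] 2 along 0.0241 across -0.0257
track 474.8509826660156 -227.56198120117188 122.7943344116211 12.24254322052002 78.99024200439453 0.012896866901345939
```

>>> move_arm(
  targets=[
    [0, 0, 0, -0.5, 0, 0, 0],
    [0, 0, 0, -1.4, 0, 0, 0],
    [0, 0, 0, -2.3, 0, 0, 0],
    [0, 0, 0, -2.7, 0, 0, 0],
    [0, 0, 0, -2.7, 0, 0, 0],
    [0, 0, 0, -2.7, 0, 0, 0],
  ],
)

```text
time_s: 7.1
ee_pos: [0.4833, -0.2525, 0.1789]
eef_rot: [3.142, -0.0, 2.95]
force: [-0.6, 0.1, -0.2]
grip_width: 0.0471
grip_force: 0.0
```

```bash
python3 m.py 290 150 350 230 290 195 370 240; python3 - <<'E'
from b import *
im,d,o=snap("top"); H={"green":((45,80,40),(90,255,255)),"yellow":((20,120,100),(35,255,255))}
rep("g",*blob("top",im,d,*H["green"],(380,175,430,215))); rep("y",*blob("top",im,d,*H["yellow"],(393,180,410,203)))
E
python3 go.py 0.53 0.12 0.25 0.44
```

```text
g mean [ 0.4833 -0.2521  0.0533] [ 0.4845 -0.2522  0.053 ] y [ 0.515  -0.2583  0.0174] 68 along -0.0004 across 0.0324
track 486.409912109375 -242.88528442382812 147.22894287109375 39.25554656982422 78.70577239990234 0.013250945386668156
g none
y none
[ 5.000e-01  7.490e+00 -1.434e+00 -2.000e-03 -2.000e-03  2.510e+00]
```

The dimmer is level with the tab (error about 0.3 mm) and released. Next is the post.

>>> move_arm(
  targets=[
    [0, 0.5, 7.5, -1.4, 0, 0, 2.51],
    [0, 0.5, 7.5, -1.4, 0, 0, 2.51],
    [0, 0.5, 7.5, -1.4, 0, 0, 2.51],
    [0, 0.5, 7.5, -1.4, 0, 0, 2.51],
    [0, 0.5, 7.5, -1.4, 0, 0, 2.51],
    [0, 0.5, 7.5, -1.4, 0, 0, 2.51],
    [0, 0.5, 7.5, -1.4, 0, 0, 2.51],
    [0, 0.5, 7.5, -1.4, 0, 0, 2.51],
    [0, 0.5, 7.5, -1.4, 0, 0, 2.51],
    [0, 0.5, 7.5, -1.4, 0, 0, 2.51],
    [0, 0.5, 7.5, -1.4, 0, 0, 2.51],
    [0, 0.5, 7.5, -1.4, 0, 0, 2.51],
  ],
)

```text
time_s: 8.4
ee_pos: [0.5301, 0.1205, 0.2479]
eef_rot: [-3.139, 0.001, 1.255]
force: [-0.5, -0.4, -0.1]
grip_width: 0.0472
grip_force: 0.0
```

```bash
python3 go.py 0.50 0.16 0.25 0.44
```

```text
[ 0.563 -0.818 -0.041 -0.002  0.002  0.815]
```

>>> move_arm(
  targets=[
    [0, 0.56, -0.82, 0, 0, 0, 0.75],
    [0, 0.56, -0.82, 0, 0, 0, 0.75],
    [0, 0.56, -0.82, 0, 0, 0, 0.75],
    [0, 0.56, -0.82, 0, 0, 0, 0.75],
    [0, 0.56, -0.82, 0, 0, 0, 0.75],
    [0, 0.56, -0.82, 0, 0, 0, 0.75],
    [0, 0.56, -0.82, 0, 0, 0, 0.75],
  ],
)

```text
time_s: 9.1
ee_pos: [0.4998, 0.1594, 0.2486]
eef_rot: [-3.141, 0.001, 0.515]
force: [-0.2, -1.1, -0.4]
grip_width: 0.0471
grip_force: 0.0
```

```bash
cat > p.py <<'E'
from b import *; import sys
def disc_fit(n,im,d,o=None):
    hsv=cv2.cvtColor(im,cv2.COLOR_RGB2HSV); m=(hsv[:,:,1]<60)&(hsv[:,:,2]>130)&(d>0)
    v,u=np.nonzero(m); dd,c=ray(n,np.c_[u,v],o); P=(c[:,None]+dd*d[v,u]).T
    P=P[(abs(P[:,2]-.042)<.008)&(np.hypot(P[:,0]-.573,P[:,1]-.078)<.17)]
    (cx,cy),r=cv2.minEnclosingCircle((P[:,:2]*1000).astype(np.float32)); print(n,"disc",cx,cy,r,len(P))
    h=cv2.convexHull((P[:,:2]*1000).astype(np.float32))[:,0]; 
    A=np.c_[2*h,np.ones(len(h))]; s=np.linalg.lstsq(A,(h**2).sum(1),rcond=None)[0]; print("  hullfit",s[:2],np.sqrt(s[2]+s[0]**2+s[1]**2))
for n in sys.argv[2:]:
    im,d,o=snap(n); cv2.imwrite(f"pics/{n}_{sys.argv[1]}.png",im[:,:,::-1])
    if n=="wrist": print(o["ee_pos"],o["eef_rot"])
    disc_fit(n,im,d,o)
    for k,(lo,hi,zt) in {"blue":((100,100,50),(130,255,255),.11),"orange":((5,120,120),(19,255,255),.09),"red":((0,120,80),(4,255,255),.036)}.items():
        P,uv=blob(n,im,d,lo,hi,(0,0,640,400),o); q=(np.hypot(P[:,0]-.573,P[:,1]-.078)<.22); P=P[q];uv=uv[q]; rep(n+" "+k,P,uv)
    for t,z in(("post_grip",.107),("jar_marked_center",.071),("foot",0),("front_spot",.042)):
        for r in ctrl.tip_of(n,t)[:1]: print("  net",t,round(r["score"],2),np.round(r["point"],1),at_z(n,r["point"],z,o)[0].round(4))
E
python3 p.py 1 wrist top side
```

```text
[0.49979225 0.15944935 0.24856525] [-3.14116152e+00  1.41414659e-03  5.14733216e-01]
wrist disc 572.4535522460938 85.02727508544922 139.9611358642578 22843
  hullfit [572.03281358  85.13938712] 139.10147927099962
wrist blue 162 z95 0.127 top c [0.5193 0.1928 0.1261] all [0.5195 0.1929 0.1257] rng [0.512 0.186 0.113] [0.526 0.199 0.128] px [304.9 165.3]
wrist orange 1697 z95 0.1 top c [0.6428 0.1217 0.0992] all [0.6424 0.122  0.0983] rng [0.616 0.099 0.042] [0.665 0.147 0.102] px [423.1  91.9]
wrist red 578 z95 0.044 top c [0.4034 0.0915 0.0402] all [0.4039 0.0928 0.0357] rng [ 0.364  0.063 -0.002] [0.425 0.106 0.045] px [331.2 257.9]
  net post_grip 0.91 [307.4 160.5] [0.5223 0.1927 0.107 ]
  net jar_marked_center 0.77 [414.3  95.9] [0.6408 0.1217 0.071 ]
  net foot 0.81 [394.1 154. ] [0.5766 0.0862 0.    ]
  net front_spot 0.78 [365.5 211. ] [0.4913 0.0889 0.042 ]
top disc 566.3173217773438 83.28662872314453 146.9822235107422 2810
  hullfit [573.31327703  81.05143266] 137.48383091536925
top blue none
top orange 89 z95 0.378 top c [0.5629 0.0959 0.3776] all [0.6358 0.1096 0.1416] rng
[... 394 characters left out ...]
892898  85.98355008] 139.93480591786002
side blue 126 z95 0.127 top c [0.519  0.1942 0.1266] all [0.5187 0.1949 0.0919] rng [0.512 0.147 0.043] [0.526 0.203 0.133] px [303.5 257.1]
side orange 295 z95 0.103 top c [0.6422 0.123  0.1068] all [0.6413 0.1284 0.0918] rng [0.416 0.065 0.047] [0.667 0.214 0.569] px [261. 235.]
side red 183 z95 0.044 top c [0.4057 0.0928 0.0416] all [0.404  0.0956 0.034 ] rng [ 0.386  0.037 -0.003] [0.43  0.109 0.047] px [350.4 245.7]
  net post_grip 0.86 [306.6 250.6] [0.5114 0.1856 0.107 ]
  net jar_marked_center 0.69 [260.2 238.3] [0.6468 0.1209 0.071 ]
  net foot 0.73 [289.7 246.6] [0.5764 0.0823 0.    ]
  net front_spot 0.76 [318.7 241.9] [0.4913 0.0957 0.042 ]
```

View pics/wrist_1.png

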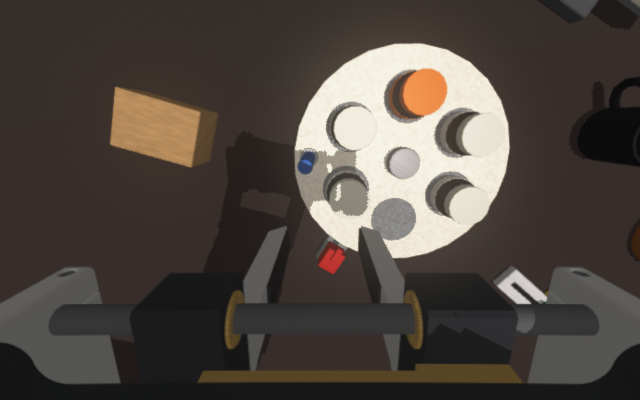

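The wrist view shows the post at (306,161), the orange jar at (423,92), the pointer at (331,258) and the hub at (403,163). The axis is at (0.5725, 0.085) and the post is 120 mm from it. The turn needed is about 2.63 rad. I'll grip the post with the fingertips at jar-top height, so they clear the jars.

```bash
python3 go.py 0.5193 0.1928 0.114 0.459
```

```text
[ 0.664 -0.392  2.709  0.    -0.     0.052]
```

>>> move_arm(
  targets=[
    [0, 0.66, -0.39, 0.5, 0, 0, 0.05],
    [0, 0.66, -0.39, 1.1, 0, 0, 0.05],
    [0, 0.66, -0.39, 1.7, 0, 0, 0.05],
    [0, 0.66, -0.39, 2.2, 0, 0, 0.05],
    [0, 0.66, -0.39, 2.5, 0, 0, 0.05],
    [0, 0.66, -0.39, 2.7, 0, 0, 0.05],
    [0, 0.66, -0.39, 2.7, 0, 0, 0.05],
    [0, 0.66, -0.39, 2.7, 0, 0, 0.05],
  ],
)

```text
time_s: 10.65
ee_pos: [0.5195, 0.1927, 0.1152]
eef_rot: [3.141, -0.001, 0.461]
force: [0.1, 0.5, 0.7]
grip_width: 0.0469
grip_force: 0.0
```

>>> move_arm(
  targets=[
    [-1, 0, 0, 0, 0, 0, 0],
    [-1, 0, 0, 0, 0, 0, 0],
    [-1, 0, 0, 0, 0, 0, 0],
    [-1, 0, 0, 0, 0, 0, 0],
    [-1, 0, 0, 0, 0, 0, 0],
    [-1, 0, 0, 0, 0, 0, 0],
    [-1, 0, 0, 0, 0, 0, 0],
    [-1, 0, 0, 0, 0, 0, 0],
  ],
  grip_force=35,
)

```text
time_s: 11.45
ee_pos: [0.5194, 0.1925, 0.1147]
eef_rot: [3.141, -0.0, 0.461]
force: [-0.7, -2.7, 3.5]
grip_width: 0.0154
grip_force: 35.0
```

```bash
cat > arc.py <<'E'
import sys; from h import *
# args: angle step this call (rad), rows; smooth profile. Base = measured pose
A=np.array([.5725,.085]); tot=float(sys.argv[1]); N=int(sys.argv[2]); o=ctrl.get_obs()
p=np.array(o["ee_pos"]); yaw=o["eef_rot"][2]; r=p[:2]-A; print("post r",np.hypot(*r),"ang",np.arctan2(r[1],r[0]),"yaw",yaw,"q",np.round(o["qpos"],2))
x=np.array([np.cos(yaw),np.sin(yaw)]); y=np.array([np.sin(yaw),-np.cos(yaw)])
for i in range(1,N+1):
    s=i/(N-1) if i<N else 1
    a=tot*min(1,s*s*(3-2*s)); c,n=np.cos(a),np.sin(a); dp=np.array([c*r[0]-n*r[1],n*r[0]+c*r[1]])-r
    print([-1,round(dp@x/.05,2),round(dp@y/.05,2),0,0,0,round(-a,3)],end=", ")
E
python3 arc.py 0.35 12
```

```text
post r 0.11992268805098762 ang 2.0299418107047784 yaw 0.46063982539125337 q [ 0.29  0.42  1.62 -0.    1.1   1.4 ]
[-1, np.float64(-0.02), np.float64(0.0), 0, 0, 0, -0.008], [-1, np.float64(-0.07), np.float64(0.0), 0, 0, 0, -0.031], [-1, np.float64(-0.15), np.float64(0.0), 0, 0, 0, -0.064], [-1, np.float64(-0.25), np.float64(0.01), 0, 0, 0, -0.105], [-1, np.float64(-0.36), np.float64(0.03), 0, 0, 0, -0.151], [-1, np.float64(-0.47), np.float64(0.05), 0, 0, 0, -0.199], [-1, np.float64(-0.58), np.float64(0.07), 0, 0, 0, -0.245], [-1, np.float64(-0.68), np.float64(0.1), 0, 0, 0, -0.286], [-1, np.float64(-0.75), np.float64(0.12), 0, 0, 0, -0.319], [-1, np.float64(-0.8), np.float64(0.14), 0, 0, 0, -0.342], [-1, np.float64(-0.82), np.float64(0.14), 0, 0, 0, -0.35], [-1, np.float64(-0.82), np.float64(0.14), 0, 0, 0, -0.35],
```

```bash
sed -i 's/round(dp@x/float(round(dp@x/;s/05,2),round(dp@y/05,2)),float(round(dp@y/;s/.05,2),0,0,0/.05,2)),0,0,0/' arc.py; python3 arc.py 0.44 12
```

```text
post r 0.11992268805098762 ang 2.0299418107047784 yaw 0.46063982539125337 q [ 0.29  0.42  1.62 -0.    1.1   1.4 ]
[-1, -0.02, 0.0, 0, 0, 0, -0.01], [-1, -0.09, 0.0, 0, 0, 0, -0.038], [-1, -0.19, 0.01, 0, 0, 0, -0.08], [-1, -0.32, 0.02, 0, 0, 0, -0.132], [-1, -0.45, 0.04, 0, 0, 0, -0.19], [-1, -0.59, 0.07, 0, 0, 0, -0.25], [-1, -0.73, 0.11, 0, 0, 0, -0.308], [-1, -0.84, 0.15, 0, 0, 0, -0.36], [-1, -0.94, 0.19, 0, 0, 0, -0.402], [-1, -1.0, 0.22, 0, 0, 0, -0.43], [-1, -1.02, 0.23, 0, 0, 0, -0.44], [-1, -1.02, 0.23, 0, 0, 0, -0.44],
```

>>> move_arm(
  targets=[
    [-1, -0.02, 0.0, 0, 0, 0, -0.01],
    [-1, -0.09, 0.0, 0, 0, 0, -0.038],
    [-1, -0.19, 0.01, 0, 0, 0, -0.08],
    [-1, -0.32, 0.02, 0, 0, 0, -0.132],
    [-1, -0.45, 0.04, 0, 0, 0, -0.19],
    [-1, -0.59, 0.07, 0, 0, 0, -0.25],
    [-1, -0.73, 0.11, 0, 0, 0, -0.308],
    [-1, -0.84, 0.15, 0, 0, 0, -0.36],
    [-1, -0.94, 0.19, 0, 0, 0, -0.402],
    [-1, -1.0, 0.22, 0, 0, 0, -0.43],
    [-1, -1.02, 0.23, 0, 0, 0, -0.44],
    [-1, -1.02, 0.23, 0, 0, 0, -0.44],
  ],
)

```text
time_s: 12.65
ee_pos: [0.4785, 0.1598, 0.1146]
eef_rot: [-3.141, -0.0, 0.901]
force: [1.0, 1.6, 3.4]
grip_width: 0.0153
grip_force: 35.0
```

```bash
python3 arc.py 0.44 12; python3 p.py 2 wrist side
```

```text
post r 0.1201144947703147 ang 2.469089044857173 yaw 0.901094304623326 q [0.25 0.32 1.76 0.   1.06 0.92]
[-1, -0.02, 0.0, 0, 0, 0, -0.01], [-1, -0.09, 0.0, 0, 0, 0, -0.038], [-1, -0.19, 0.01, 0, 0, 0, -0.08], [-1, -0.32, 0.02, 0, 0, 0, -0.132], [-1, -0.45, 0.04, 0, 0, 0, -0.19], [-1, -0.59, 0.07, 0, 0, 0, -0.25], [-1, -0.73, 0.11, 0, 0, 0, -0.308], [-1, -0.85, 0.15, 0, 0, 0, -0.36], [-1, -0.94, 0.19, 0, 0, 0, -0.402], [-1, -1.0, 0.22, 0, 0, 0, -0.43], [-1, -1.02, 0.23, 0, 0, 0, -0.44], [-1, -1.02, 0.23, 0, 0, 0, -0.44], [0.47853869 0.15982489 0.11462047] [-3.14147118e+00 -4.69269527e-04  9.01094305e-01]
wrist disc 571.8719482421875 84.99089050292969 139.90548706054688 35723
  hullfit [572.08346346  85.58056821] 138.95342273139022
wrist blue 1191 z95 0.127 top c [0.4787 0.1611 0.1257] all [0.4804 0.1632 0.1066] rng [0.471 0.153 0.048] [0.486 0.168 0.128] px [323.3 239.4]
wrist orange 4864 z95 0.1 top c [0.6212 0.1487 0.0992] all [0.621  0.1486 0.0982] rng [0.595 0.096 0.041] [0.681 0.174 0.101] px [519.7 116.4]
wrist red 313 z95 0.157 top c [0.4848 0.1743 0.1904] all [0.4221 0.1004 0.0
[... 387 characters left out ...]
1817137  87.96770509] 138.2020554003096
side blue 85 z95 0.127 top c [0.484  0.1606 0.1254] all [0.4806 0.1649 0.0859] rng [0.473 0.155 0.049] [0.487 0.171 0.128] px [319.7 250.6]
side orange 305 z95 0.103 top c [0.6233 0.149  0.1003] all [0.621  0.1549 0.0883] rng [0.598 0.073 0.042] [0.645 0.175 0.106] px [266.8 244. ]
side red 182 z95 0.045 top c [0.4073 0.0934 0.0422] all [0.404  0.0951 0.0335] rng [ 0.386  0.04  -0.001] [0.43  0.109 0.048] px [350.4 245.7]
  net post_grip 0.86 [322.9 242.5] [0.4728 0.155  0.107 ]
  net jar_marked_center 0.8 [266.  247.4] [0.6253 0.1518 0.071 ]
  net foot 0.91 [290.4 246.7] [0.5744 0.0826 0.    ]
  net front_spot 0.98 [317.6 239.3] [0.4953 0.0864 0.042 ]
```

The grip holds and the carousel follows: the jar turned 0.435 rad. I'll repeat the same arc.

>>> move_arm(
  targets=[
    [-1, -0.02, 0.0, 0, 0, 0, -0.01],
    [-1, -0.09, 0.0, 0, 0, 0, -0.038],
    [-1, -0.19, 0.01, 0, 0, 0, -0.08],
    [-1, -0.32, 0.02, 0, 0, 0, -0.132],
    [-1, -0.45, 0.04, 0, 0, 0, -0.19],
    [-1, -0.59, 0.07, 0, 0, 0, -0.25],
    [-1, -0.73, 0.11, 0, 0, 0, -0.308],
    [-1, -0.84, 0.15, 0, 0, 0, -0.36],
    [-1, -0.94, 0.19, 0, 0, 0, -0.402],
    [-1, -1.0, 0.22, 0, 0, 0, -0.43],
    [-1, -1.02, 0.23, 0, 0, 0, -0.44],
    [-1, -1.02, 0.23, 0, 0, 0, -0.44],
  ],
)

```text
time_s: 14.35
ee_pos: [0.4555, 0.1128, 0.1146]
eef_rot: [-3.14, -0.0, 1.341]
force: [-4.8, 3.5, 9.0]
grip_width: 0.0152
grip_force: 35.0
```

>>> move_arm(
  targets=[
    [-1, -0.02, 0.0, 0, 0, 0, -0.01],
    [-1, -0.09, 0.0, 0, 0, 0, -0.038],
    [-1, -0.19, 0.01, 0, 0, 0, -0.08],
    [-1, -0.32, 0.02, 0, 0, 0, -0.132],
    [-1, -0.45, 0.04, 0, 0, 0, -0.19],
    [-1, -0.59, 0.07, 0, 0, 0, -0.25],
    [-1, -0.73, 0.11, 0, 0, 0, -0.308],
    [-1, -0.84, 0.15, 0, 0, 0, -0.36],
    [-1, -0.94, 0.19, 0, 0, 0, -0.402],
    [-1, -1.0, 0.22, 0, 0, 0, -0.43],
    [-1, -1.02, 0.23, 0, 0, 0, -0.44],
    [-1, -1.02, 0.23, 0, 0, 0, -0.44],
  ],
)

```text
time_s: 15.55
ee_pos: [0.4548, 0.0602, 0.1146]
eef_rot: [-3.139, -0.0, 1.781]
force: [-7.2, 0.4, 11.7]
grip_width: 0.015
grip_force: 35.0
```

```bash
python3 arc.py 0.44 12
```

```text
post r 0.12032743554356626 ang -2.9341883739364967 yaw 1.7808641743885785 q [ 0.05  0.22  1.88  0.    1.04 -0.16]
[-1, -0.02, 0.0, 0, 0, 0, -0.01], [-1, -0.09, 0.0, 0, 0, 0, -0.038], [-1, -0.19, 0.01, 0, 0, 0, -0.08], [-1, -0.32, 0.02, 0, 0, 0, -0.132], [-1, -0.45, 0.04, 0, 0, 0, -0.19], [-1, -0.6, 0.07, 0, 0, 0, -0.25], [-1, -0.73, 0.11, 0, 0, 0, -0.308], [-1, -0.85, 0.15, 0, 0, 0, -0.36], [-1, -0.94, 0.19, 0, 0, 0, -0.402], [-1, -1.0, 0.22, 0, 0, 0, -0.43], [-1, -1.03, 0.23, 0, 0, 0, -0.44], [-1, -1.03, 0.23, 0, 0, 0, -0.44],
```

```bash
python3 p.py 3 wrist; python3 -c "
from h import *
o=ctrl.get_obs();print(np.round(o['force'],1),np.round(o['moment'],2))"
```

```text
[0.45475134 0.06022211 0.11458068] [-3.13933655e+00 -4.52127872e-04  1.78086417e+00]
wrist disc 572.2781372070312 85.26371002197266 140.1362762451172 36075
  hullfit [571.6943572   85.60145997] 138.9948446869792
wrist blue 1197 z95 0.127 top c [0.454  0.0616 0.1257] all [0.4534 0.0642 0.1064] rng [0.447 0.054 0.049] [0.462 0.068 0.128] px [323.3 239.3]
wrist orange 4979 z95 0.1 top c [0.554  0.1638 0.0992] all [0.5535 0.1634 0.0977] rng [0.528 0.137 0.041] [0.622 0.192 0.102] px [518.6 116.1]
wrist red 1488 z95 0.044 top c [0.4024 0.0916 0.04  ] all [0.4025 0.0929 0.0386] rng [ 0.375  0.077 -0.003] [0.425 0.106 0.045] px [272.  163.8]
  net post_grip 0.94 [323.5 244.1] [0.4544 0.06   0.107 ]
  net jar_marked_center 0.84 [493.3 119.5] [0.5544 0.162  0.071 ]
  net foot 0.55 [443.2 197.9] [0.5726 0.088  0.    ]
  net front_spot 0.6 [392.1 173. ] [0.5035 0.107  0.042 ]
[-8.   0.  11.4] [ 0.01  1.43 -0.04]
```

View pics/wrist_3.png

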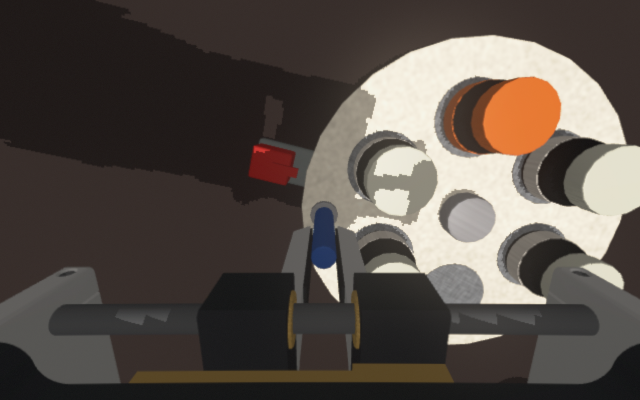

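The jar is still on its pad and the fingers are clear of the jars. About 1.30 rad remain.

>>> move_arm(
  targets=[
    [-1, -0.02, 0.0, 0, 0, 0, -0.01],
    [-1, -0.09, 0.0, 0, 0, 0, -0.038],
    [-1, -0.19, 0.0, 0, 0, 0, -0.08],
    [-1, -0.32, 0.01, 0, 0, 0, -0.132],
    [-1, -0.45, 0.03, 0, 0, 0, -0.19],
    [-1, -0.59, 0.06, 0, 0, 0, -0.25],
    [-1, -0.73, 0.1, 0, 0, 0, -0.308],
    [-1, -0.84, 0.14, 0, 0, 0, -0.36],
    [-1, -0.94, 0.18, 0, 0, 0, -0.402],
    [-1, -1.0, 0.21, 0, 0, 0, -0.43],
    [-1, -1.02, 0.22, 0, 0, 0, -0.44],
    [-1, -1.02, 0.22, 0, 0, 0, -0.44],
  ],
)

```text
time_s: 17.0
ee_pos: [0.4764, 0.0124, 0.1146]
eef_rot: [-3.14, -0.001, 2.221]
force: [-5.3, -2.7, 10.1]
grip_width: 0.0155
grip_force: 35.0
```

>>> move_arm(
  targets=[
    [-1, -0.02, 0.0, 0, 0, 0, -0.01],
    [-1, -0.09, 0.0, 0, 0, 0, -0.038],
    [-1, -0.19, 0.01, 0, 0, 0, -0.08],
    [-1, -0.32, 0.02, 0, 0, 0, -0.132],
    [-1, -0.45, 0.04, 0, 0, 0, -0.19],
    [-1, -0.59, 0.07, 0, 0, 0, -0.25],
    [-1, -0.73, 0.11, 0, 0, 0, -0.308],
    [-1, -0.84, 0.15, 0, 0, 0, -0.36],
    [-1, -0.94, 0.19, 0, 0, 0, -0.402],
    [-1, -1.0, 0.22, 0, 0, 0, -0.43],
    [-1, -1.02, 0.23, 0, 0, 0, -0.44],
    [-1, -1.02, 0.23, 0, 0, 0, -0.44],
  ],
)

```text
time_s: 18.2
ee_pos: [0.5166, -0.0216, 0.1146]
eef_rot: [-3.14, -0.001, 2.661]
force: [-5.4, -4.8, 9.8]
grip_width: 0.0154
grip_force: 35.0
```

```bash
python3 arc.py 0.42 12; python3 p.py 4 wrist
```

```text
post r 0.12034648521314638 ang -2.054007994708512 yaw 2.6608642514017196 q [-0.11  0.34  1.73 -0.    1.07 -1.2 ]
[-1, -0.02, 0.0, 0, 0, 0, -0.01], [-1, -0.09, 0.0, 0, 0, 0, -0.037], [-1, -0.18, 0.01, 0, 0, 0, -0.077], [-1, -0.3, 0.02, 0, 0, 0, -0.126], [-1, -0.43, 0.04, 0, 0, 0, -0.181], [-1, -0.57, 0.07, 0, 0, 0, -0.239], [-1, -0.7, 0.1, 0, 0, 0, -0.294], [-1, -0.81, 0.14, 0, 0, 0, -0.343], [-1, -0.9, 0.17, 0, 0, 0, -0.383], [-1, -0.96, 0.2, 0, 0, 0, -0.41], [-1, -0.98, 0.21, 0, 0, 0, -0.42], [-1, -0.98, 0.21, 0, 0, 0, -0.42], [ 0.51658395 -0.02156769  0.11459665] [-3.14009804e+00 -8.00743037e-04  2.66086425e+00]
wrist disc 571.6410522460938 85.08648681640625 140.1262969970703 36444
  hullfit [571.06598966  85.23382255] 138.96009296393726
wrist blue 1199 z95 0.127 top c [ 0.5151 -0.0208  0.1257] all [ 0.5127 -0.0195  0.1064] rng [ 0.508 -0.03   0.048] [ 0.523 -0.013  0.128] px [323.3 239.3]
wrist orange 5341 z95 0.1 top c [0.4996 0.121  0.0991] all [0.4994 0.1194 0.0962] rng [0.474 0.095 0.041] [0.545 0.186 0.102] px [514.9 116.1]
wrist red 2013 z95 0.044 top c [0.4051 0.089  0.0402] all [0.4053 0.0878 0.0371] rng [ 0.384  0.076 -0.002] [0.425 0.12  0.045] px [384.2  22.2]
  net post_grip 0.63 [322.2 244.5] [ 0.5165 -0.0223  0.107 ]
  net jar_marked_center 0.78 [493.  118.8] [0.5012 0.1206 0.071 ]
  net foot 0.72 [443.6 198.5] [0.5711 0.0877 0.    ]
  net front_spot 0.97 [430.3 128.3] [0.4924 0.0885 0.042 ]
```

>>> move_arm(
  targets=[
    [-1, -0.02, 0.0, 0, 0, 0, -0.01],
    [-1, -0.09, 0.0, 0, 0, 0, -0.037],
    [-1, -0.18, 0.01, 0, 0, 0, -0.077],
    [-1, -0.3, 0.02, 0, 0, 0, -0.126],
    [-1, -0.43, 0.04, 0, 0, 0, -0.181],
    [-1, -0.57, 0.07, 0, 0, 0, -0.239],
    [-1, -0.7, 0.1, 0, 0, 0, -0.294],
    [-1, -0.81, 0.14, 0, 0, 0, -0.343],
    [-1, -0.9, 0.17, 0, 0, 0, -0.383],
    [-1, -0.96, 0.2, 0, 0, 0, -0.41],
    [-1, -0.98, 0.21, 0, 0, 0, -0.42],
    [-1, -0.98, 0.21, 0, 0, 0, -0.42],
  ],
)

```text
time_s: 19.65
ee_pos: [0.5651, -0.035, 0.1146]
eef_rot: [-3.14, -0.001, 3.081]
force: [-2.5, -5.7, 7.3]
grip_width: 0.0153
grip_force: 35.0
```

>>> move_arm(
  targets=[
    [-1, 0, 0, 0, 0, 0, 0],
    [-1, 0, 0, 0, 0, 0, 0],
    [-1, 0, 0, 0, 0, 0, 0],
    [-1, 0, 0, 0, 0, 0, 0],
  ],
)

```text
time_s: 20.05
ee_pos: [0.565, -0.035, 0.1146]
eef_rot: [-3.14, -0.001, 3.08]
force: [-3.0, -4.2, 7.0]
grip_width: 0.0154
grip_force: 35.0
```

```bash
python3 p.py 5 wrist side; python3 - <<'E'
from b import *
for n,bx in(("top",(375,180,430,212)),("side",(310,140,350,182))):
    im,d,o=snap(n); rep(n+"g",*blob(n,im,d,(45,80,40),(90,255,255),bx)); rep(n+"y",*blob(n,im,d,(20,120,100),(35,255,255),bx))
a=cv2.imread("pics/side_5.png")[100:300,200:400]; w=cv2.imread("pics/wrist_5.png"); cv2.imwrite("pics/fin.png",np.hstack([cv2.resize(w,(480,300)),cv2.resize(a,(300,300))]))
E
```

```text
[ 0.56501322 -0.03496685  0.11463902] [-3.14039716e+00 -6.57541643e-04  3.08046662e+00]
wrist disc 571.367431640625 85.97614288330078 140.17408752441406 36335
  hullfit [571.06375898  85.34636056] 138.9621911118013
wrist blue 1208 z95 0.127 top c [ 0.5634 -0.0346  0.1257] all [ 0.5607 -0.0344  0.1062] rng [ 0.557 -0.042  0.048] [ 0.572 -0.027  0.128] px [323.4 239.1]
wrist orange 4825 z95 0.1 top c [0.4911 0.0888 0.0992] all [0.4913 0.0889 0.0986] rng [ 0.466 -0.024  0.04 ] [0.54  0.155 0.218] px [519.8 114.8]
wrist red 1116 z95 0.044 top c [0.4158 0.0891 0.0411] all [0.4147 0.0859 0.034 ] rng [ 0.398  0.076 -0.002] [0.425 0.127 0.046] px [472.   10.8]
  net post_grip 0.65 [324.5 243.8] [ 0.5649 -0.0339  0.107 ]
  net jar_marked_center 0.79 [492.7 120.5] [0.4943 0.0888 0.071 ]
  net foot 0.55 [443.1 202.2] [0.5743 0.087  0.    ]
side disc 574.6945190429688 85.57655334472656 142.16746520996094 3654
  hullfit [574.29894777  85.62295966] 140.07013922201583
side blue 53 z95 0.093 top c [ 0.5663 -0.0288  0.0914] all [ 0.5662 -0.0296  0.0733] rng [ 0.56  -0.035  0.049] [ 0.573 -0.024  0.09
[... 430 characters left out ...]
 net foot 0.77 [292.1 244.9] [0.5705 0.0754 0.    ]
  net front_spot 0.8 [316.9 238.5] [0.4975 0.0836 0.042 ]
topg 60 z95 0.061 top c [ 0.4841 -0.2519  0.0577] all [ 0.4834 -0.2505  0.0519] rng [ 0.472 -0.261  0.025] [ 0.497 -0.241  0.063] px [399.8 197.1]
topy 16 z95 0.057 top c [ 0.4992 -0.2522  0.0568] all [ 0.5144 -0.2575  0.0203] rng [ 0.499 -0.261  0.002] [ 0.524 -0.251  0.057] px [400.1 189.5]
sideg 105 z95 0.056 top c [ 0.4871 -0.2489  0.0547] all [ 0.4858 -0.2461  0.0408] rng [ 0.473 -0.26   0.013] [ 0.499 -0.235  0.059] px [331.  163.8]
sidey 26 z95 0.016 top c [ 0.5169 -0.259   0.0137] all [ 0.5165 -0.2594  0.0094] rng [ 0.506 -0.287 -0.003] [ 0.524 -0.251  0.018] px [322.2 168.2]
```

View pics/fin.png

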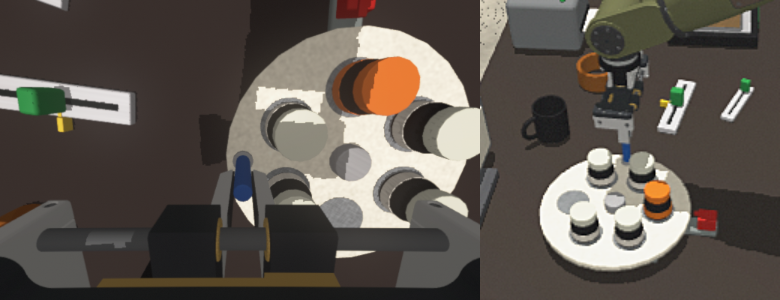

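The final view shows the orange jar on its pad right behind the red pointer, at (657,198) and (705,222) in the right-hand crop. The post is in the fingers at (627,150) and the green grip is level with the yellow tab. All jars are standing.

```bash
python3 -c "
from station import ctrl
print(ctrl.hand_in())"
```

```text
the job is handed in; nothing more can be done
None
```

Handed in at about 20 s: by the last images the dimmer grip is within about 1 mm of the marker, and the orange-lidded jar stands on its pad about 2 mm from the spot behind the pointer with the post still held; the hand-in returned no verdict.

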